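# Count four petri dishes into the incubator drawer and set its timer

## Task

Load the incubator: pull its drawer out to the stop, add petri dishes from the bench until exactly four lie in the drawer, each flat on its floor, and push the drawer fully shut, leaving the spare dishes lying on the bench and the tape roll where it is. Then turn the wind-up timer clockwise past its top (60-minute) mark and back down to the 30-minute mark.

Things in the scene. Friction and masses are not known exactly. Their poses are not given: they have to be found in the camera images.
- incubator: low white bench incubator, fixed; 190 mm deep (x) x 272 mm wide (y) x 88 mm high; origin at the centre of its underside on the bench, its front looks along its own -x towards the robot; one drawer fills the front
- drawer (a joint): how far the drawer is out, in m: 0 fully shut (as found), stop at 0.165; slides straight along the incubator's own -x, about 1.5 N of friction, stays where it is left
- handle (a point): centre of the drawer's handle (moves with the drawer): dark level bar along the incubator's y, 100 mm long, 10 thick (x), 12 high; 62 mm above the bench, 26 mm below the incubator's top, 35 mm in front of the drawer's face, so a 30 mm gap behind it, crossed only by 12 mm wide struts 45 mm either side of the centre; axes as the incubator's
- tray (a point): centre of the drawer's inner floor (moves with the drawer), 14 mm above the bench; axes as the incubator's. Inside 160 (x) by 240 mm (y), flat, undivided; side and back walls 24 mm high, 3 thick; front panel 68 mm high above the floor. Out at the stop the floor is clear of the shell but for the last 2 mm at the back; room for four dishes two by two
- timer: wind-up timer, fixed: white square housing 92 mm wide, 38 high, on a 98 mm rubber foot; origin at the centre of its underside. Marks on top round the dial: a dot (off) along its own +x, then clockwise from above a mark every 0.32 rad for 10 to 60 minutes; the 30 mark is longer than its neighbours, the last, 60 (top mark), long and broad
- dial (a joint): dial angle in rad, grows clockwise seen from above: 0 off (pointer on the dot), 0.32 per 10 minutes: 0.96 at 30 minutes, 1.92 at the top mark; stop at 2.25; friction 0.06 N m, no spring, does not run down, stays where it is left; found between 0 and 0.5
- dial_grip (a point): middle of the dial's grip bar, on the dial's axis, 61 mm above the bench: grey bar 50 mm long, 13 thick, its top 73 mm above the bench, along the pointer line, standing on a disc of 56 mm diameter whose top is 45 mm above the bench. x points along the bar to the pointer end (black line), z up; turns with the dial
- dish_1: petri dish with its lid on, a pale pinkish clear disc 64 mm across and 13 mm high, rigid in one piece, 22 g; origin at the centre of its underside, z up; all dishes are alike. Lies on the bench at the start.
- dish_2: petri dish with its lid on, a pale pinkish clear disc 64 mm across and 13 mm high, rigid in one piece, 22 g; origin at the centre of its underside, z up; all dishes are alike. Lies on the bench at the start.
- dish_3: petri dish with its lid on, a pale pinkish clear disc 64 mm across and 13 mm high, rigid in one piece, 22 g; origin at the centre of its underside, z up; all dishes are alike. Lies on the bench at the start.
- dish_4: petri dish with its lid on, a pale pinkish clear disc 64 mm across and 13 mm high, rigid in one piece, 22 g; origin at the centre of its underside, z up; all dishes are alike. Lies on the bench at the start.
- dish_5: petri dish with its lid on, a pale pinkish clear disc 64 mm across and 13 mm high, rigid in one piece, 22 g; origin at the centre of its underside, z up; all dishes are alike. Lies on the bench at the start, but may be absent.
- dish_6: petri dish with its lid on, a pale pinkish clear disc 64 mm across and 13 mm high, rigid in one piece, 22 g; origin at the centre of its underside, z up; all dishes are alike. Lies in the shut drawer at the start, but may be absent.
- tape_roll: roll of yellow labelling tape lying flat among the dishes, a ring 60 mm across and 19 mm high, origin at the centre of its underside; not to be moved
Mind the look-alikes: they are no part of the job. What is shaped like the dish_1 but blue or turquoise is not meant. Leave any turquoise look-alike of the dish_5 alone.

How it is judged:
By the outcome, as a careful person would: the job done as asked, in the order asked, and still so for the second after the job is handed in, with the robot touching nothing.
Of dish_5, dish_6 only 1 to 2 are there at a start; the rules pass over those that are not, and their reading is None.
At some moment in a run one of dish_1, dish_2, dish_3, dish_4, dish_5 may be knocked a few centimetres aside while the robot is not near it.
Once in a run the grip may slacken for a moment while it holds something.
It also fails if it takes over 192 s, if anything falls off the work surface, if the arm or the gripper's body presses on something with over 40 N, if the wrist force passes 120 N, or if a joint passes its speed limit or range.

## Robot

A 6-joint arm with a two-finger parallel gripper is mounted at the origin on a cart in front of the work surface, level with it; the furniture and walls round the work are solid. World frame = base frame: x ahead of the robot, y to its left, z up, the work surface at z = 0. Lengths are in m, angles in rad, forces in N, time in s.
With the tool pointing down it reaches from about 0.375 to 0.9 m from the base axis. Payload 3.1 kg.
Tool frame: the origin (TCP) lies at the centre of the arm's flange, where the gripper is bolted on; the fingertips stand 173 mm ahead of it and the grasp point (between the pads) lies 155 mm ahead of it (tip_extent is the distance from the TCP to the fingertips, in m); z points along the fingers, y is the direction in which the jaws open and shut (so a half turn about z gives the same grasp; the last joint's range is limited). The gripper opens to 85 mm and grips with 20 to 120 N. Pads are 22 mm wide; open, the fingers measure 114 mm over their backs; the gripper's body (76 mm by 85 mm) begins 54 mm behind the grasp point. The pads swing forward as they close: fully open they stand 13 mm farther back than shut.
Start: joints at [-1.367, 0.527, 1.433, -0, 1.181, -0.178], TCP at [0.233, -0.58, 0.405] pointing down, gripper open.
Joint ranges: [-3.08, 3.08], [-0.75, 2.2], [0.22, 2.44], [-1.43, 4.57], [0, 2.65], [-2.85, 2.85]. Speed limits (rad/s): [2.79, 2.79, 3.14, 3.14, 3.14, 3.14].

## Interface

Orientations are given as a unit quaternion [x, y, z, w].
In Python, from station import sense, snapshot, sign_off, tip_extent gives the robot as it stands. The module is installed in compiled form; this text tells all that it offers.
- The arm moves only by the tool servo_tool, never from a script. Its argument "rows" is a list of rows, each a list of 3 entries, a list of its own where there are three numbers: the shift along the tool's x, y, z in mm, then the turn about the tool's z in degrees, then the opening, from -1 (shut) to 1 (fully open), so that 0 is half open. A call has 1 to 8 rows; each row is the pose to reach, as a shift and turn from the pose measured when the call began, along the tool's axes at that moment; what a row does not reach only later rows make up. A row lasts 1/10 s, in which the tool goes at most 50 mm and 8.59 degrees, less where a joint would pass 70% of its speed; a pose out of reach is approached as far as the arm can. A call with a gripper value outside its range is refused whole. The fingers move at their own pace and stop on an object; "force" is the grip in N (left out, the last holds). Time passes only in rows, so rows that repeat a pose let the fingers close. It gives the time, the measured TCP pose, the force and the opening at its end, in the units of the state.
- sense(): the state, without advancing time (a new reading comes with each control period).
- snapshot(name): name is "scene" or "top" or "wrist"; returns a dict with "image" (384x512x3 uint8, blue, green, red), "z_map" (384x512 float32, m along the optical axis (not along the pixel's ray), 0 where there is no reading), "vertical_fov" (degrees; the focal length in pixels is half the picture's height over the tangent of half this angle, whatever the lens; pixels are square), "cx", "cy" (the principal point, pixels), "k1" (the pictures are not rectified: a ray, as slopes to the right and down, at radius r is drawn at 1 + k1 r^2 times it, then the intrinsics apply), "cam_to_world" (4x4, takes a point from camera to world coordinates). Camera axes: x right, y down, z forward; pixel columns grow to the right and rows downward; lengths in m; the calibration is good to about 2 mm. A picture is of the moment at which its call begins.
- sign_off(): hands the job in, once; it reports no verdict.
The state is a dict: "t": time; "q": joint angles; "qd": joint speeds; "tau": joint torques, N m; "tcp_pos": TCP position; "tool_rot": TCP orientation; "force": force on the tool from outside, world axes, zero at the start; "ft_torque": the same for the moment, N m; "finger_gap": opening from 0.0 (shut) to 1.0 (fully open).
Only numpy, scipy, OpenCV 4.12 (cv2) and the standard library are available. Lean on these libraries where they do the work, as an engineer would, in place of code of your own. Each camera call takes 0.05 s, during which the arm holds its last target. There are 200 camera calls.

## Working session

There is one attempt and no reset: what is moved stays moved. The work goes in short steps, Python scripts to look and compute and a tool call to move; the robot and the scene stay as the last step left them, time stands still between calls to the robot, and variables do not carry over. Pictures are saved under pics/ and viewed, about 12 in all and at most 16, crops included, and the job is handed in when it is done.

Besides the shell and the picture viewer there is one more tool, called after "Emit:" by a JSON object that holds its "method" and its "body", one argument or row to a line. servo_tool: Moves the arm, as the interface text tells. Its arguments: {"type":"object","properties":{"rows":{"type":"array"},"force":{"type":"number"}},"required":["rows"]}

```bash
mkdir -p pics; cat > h.py <<'E'
import numpy as np, cv2
from station import sense, snapshot, sign_off, tip_extent
def snap(n,name=None):
    s=snapshot(n)
    if name: cv2.imwrite(f'pics/{name}.png',s['image'])
    return s
def K(s):
    f=192/np.tan(np.radians(s['vertical_fov'])/2)
    return np.array([[f,0,s['cx']],[0,f,s['cy']],[0,0,1.]])
def rays(s,px):
    px=np.asarray(px,float).reshape(-1,2);k=K(s)
    d=(px-[s['cx'],s['cy']])/k[0,0]; u=d.copy()
    for _ in range(30): u=d/(1+s['k1']*(u**2).sum(1,keepdims=True))
    return np.c_[u,np.ones(len(u))]
def plane(s,px,z):
    T=np.array(s['cam_to_world']); r=rays(s,px)@T[:3,:3].T; o=T[:3,3]
    return o+r*((z-o[2])/r[:,2])[:,None]
def pts(s):
    v,u=np.mgrid[0:384,0:512]; r=rays(s,np.c_[u.ravel(),v.ravel()])
    T=np.array(s['cam_to_world']); P=(r*s['z_map'].reshape(-1,1))@T[:3,:3].T+T[:3,3]
    P[s['z_map'].ravel()==0]=np.nan
    return P.reshape(384,512,3)
E
python3 - <<'E'
from h import *
a=snap('scene','s0');b=snap('top','t0')
for s in (a,b): print(s['vertical_fov'],s['cx'],s['cy'],s['k1'],np.round(s['cam_to_world'],3).tolist())
print(sense())
cv2.imwrite('pics/st0.png',np.vstack([cv2.resize(a['image'],(400,300)),cv2.resize(b['image'],(400,300))]))
E
```

```text
56.747871010177974 252.5715931079679 193.80786980125507 -0.11190512918419777 [[-0.741, -0.364, 0.565, -0.07], [-0.672, 0.42, -0.61, 0.593], [-0.015, -0.831, -0.555, 0.634], [0.0, 0.0, 0.0, 1.0]]
49.85181803348958 249.55341101344936 190.81639395500153 -0.1341911629103102 [[0.013, -0.988, 0.151, 0.351], [-1.0, -0.016, -0.02, -0.016], [0.022, -0.151, -0.988, 1.169], [0.0, 0.0, 0.0, 1.0]]
{'t': 0.1, 'q': array([-1.36652370e+00,  5.28370987e-01,  1.43374974e+00, -4.91174581e-06,
        1.18140751e+00, -1.78496783e-01]), 'qd': array([-0.00081955, -0.00062231, -0.00207328,  0.00083724, -0.00169333,
        0.00026928]), 'tau': array([-2.93198946e-04, -4.43305063e+01, -1.78586429e+01, -3.23645281e-04,
        3.87332286e-03, -4.60085943e-06]), 'tcp_pos': array([ 0.23339838, -0.57945986,  0.40384028]), 'tool_rot': array([ 9.81741143e-01,  1.90219327e-01, -1.47434047e-05, -9.67681317e-04]), 'force': array([ 0.29553134, -0.66762955,  0.20845504]), 'ft_torque': array([ 0.01776671, -0.01808471, -0.01853176]), 'finger_gap': 0.999188548001752}
```

View pics/t0.png

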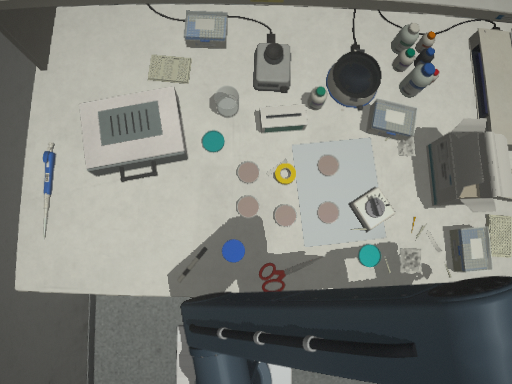

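View pics/s0.png

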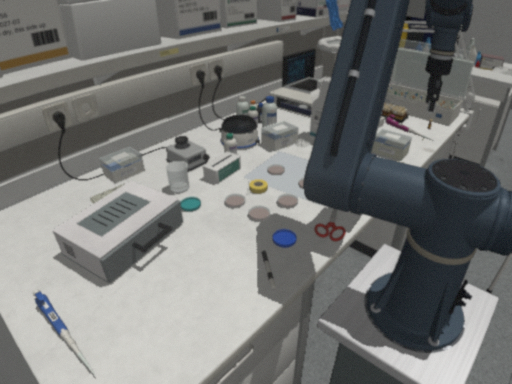

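The top view shows the incubator at (133,130) with its handle at (139,172). Five pink dishes are at (248,172), (248,206), (285,215), (328,165) and (328,212). The tape is at (285,173) and the timer at (374,208). The turquoise and blue discs are look-alikes.

```bash
cat >> h.py <<'E'
def dishes(s,z=0.013,amin=150):
    h=cv2.cvtColor(s['image'],cv2.COLOR_BGR2LAB).astype(int)
    m=((h[...,1]>133)&(h[...,0]>90)&(h[...,2]<145)).astype(np.uint8)
    m=cv2.morphologyEx(m,cv2.MORPH_OPEN,np.ones((3,3)))
    n,l,st,c=cv2.connectedComponentsWithStats(m); out=[]
    for i in range(1,n):
        if st[i,4]>amin: out.append((c[i].round(1).tolist(),int(st[i,4]),plane(s,c[i],z)[0].round(4).tolist()))
    return out
E
python3 - <<'E'
from h import *
s=snap('top')
for d in dishes(s): print(d)
P=pts(s)
# incubator top
m=(abs(P[...,2]-.088)<.006)&(P[...,1]>.15)&(P[...,0]<.8)
m=m.astype(np.uint8); n,l,st,c=cv2.connectedComponentsWithStats(m); i=1+st[1:,4].argmax()
q=P[l==i]; r=cv2.minAreaRect(q[:,:2].astype(np.float32)); print('inc',r,np.median(q[:,2]),cv2.boxPoints(r))
v,u=np.mgrid[0:384,0:512]
# handle: dark px near
g=s['image'].max(2); 
mm=((g<75)&(u>110)&(u<165)&(v>158)&(v<188)).astype(np.uint8)
n,l,st,c=cv2.connectedComponentsWithStats(mm);i=1+st[1:,4].argmax();print('handle px',c[i],st[i]); 
uv=np.c_[u[l==i],v[l==i]]; w=plane(s,uv,.068); hr=cv2.minAreaRect(w[:,:2].astype(np.float32));print(hr)
print(np.nanmedian(P[l==i],0))
m=(P[...,2]>.03)&(P[...,2]<.045)&(u>345)&(u<400)&(v>180)&(v<238)
q=P[m];r=cv2.minAreaRect(q[:,:2].astype(np.float32));print('timer',r,m.sum())
m=(P[...,2]>.06)&(u>345)&(u<400)&(v>180)&(v<238);q=P[m];print('grip',m.sum(),q.mean(0),cv2.minAreaRect(q[:,:2].astype(np.float32)))
c1=cv2.resize(s['image'][60:200,70:210],None,fx=4,fy=4,interpolation=cv2.INTER_CUBIC)[:, :400]
c2=cv2.resize(s['image'][180:240,345:405],None,fx=6.6,fy=6.6,interpolation=cv2.INTER_CUBIC)
o=np.zeros((560,800,3),np.uint8);o[:,:400]=c1;o[:c2.shape[0],400:400+c2.shape[1]]=c2;cv2.imwrite('pics/c1.png',o)
E
```

```text
([233.0, 250.5], 400, [0.3595, 0.0048, 0.013])
inc ((0.6866165399551392, 0.2923372983932495), (0.19930420815944672, 0.27509835362434387), 11.329651832580566) 0.08846143129791106 [[0.56188434 0.40762904]
 [0.61592835 0.13789152]
 [0.81134874 0.17704555]
 [0.7573047  0.44678307]]
handle px [136.90189873 169.99683544] [111 159  52  23 316]
((0.5713750123977661, 0.2699428200721741), (0.04439397156238556, 0.14358127117156982), 11.226435661315918)
[0.57516533 0.26840508 0.06627852]
timer ((0.4820469617843628, -0.38843995332717896), (0.0934402346611023, 0.09345699846744537), 33.41026306152344) 795
grip 103 [ 0.4801919  -0.38705086  0.07178581] ((0.48220929503440857, -0.38760507106781006), (0.0500602163374424, 0.014961950480937958), 17.362640380859375)
```

View pics/c1.png

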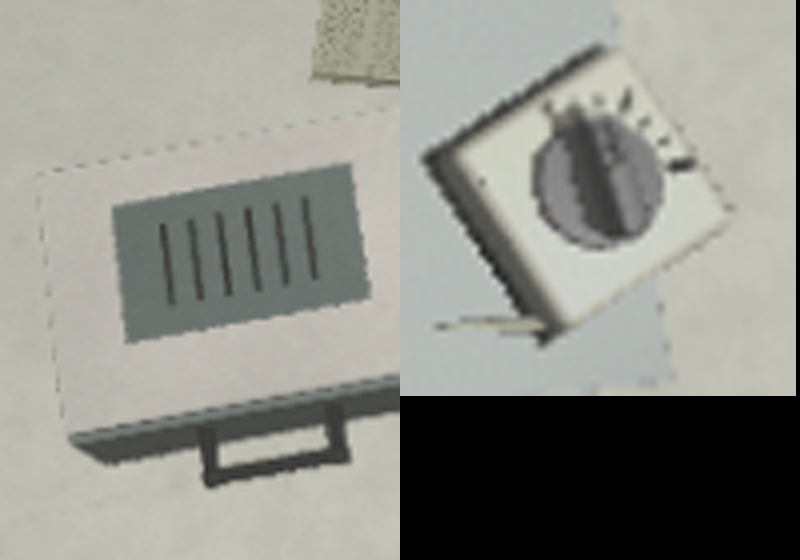

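```bash
cat >> h.py <<'E'
from scipy.spatial.transform import Rotation as Ro
def go(x,y,zg,yaw=None):
    s=sense();R=Ro.from_quat(s['tool_rot']).as_matrix()
    cur=np.degrees(np.arctan2(R[1,0],R[0,0]))
    d=R.T@(np.array([x,y,zg+.155])-s['tcp_pos'])*1000
    t=0 if yaw is None else (cur-yaw+180)%360-180
    print('shift',d.round(1),'turn',round(t,1),'yaw',round(cur,1),'grasp',(s['tcp_pos']-[0,0,.155]).round(4),'gap',round(s['finger_gap'],3),'F',s['force'].round(1),'t',round(s['t'],1))
def dishes(s,z=0.013,lo=250,hi=1000):
    h=cv2.cvtColor(s['image'],cv2.COLOR_BGR2HSV).astype(int)
    m=(((h[...,0]>165)|(h[...,0]<13))&(h[...,1]>20)&(h[...,1]<110)&(h[...,2]>90)).astype(np.uint8)
    m=cv2.morphologyEx(m,cv2.MORPH_OPEN,np.ones((3,3)))
    n,l,st,c=cv2.connectedComponentsWithStats(m); out=[]
    for i in range(1,n):
        if lo<st[i,4]<hi: out.append((c[i].round(1).tolist(),int(st[i,4]),plane(s,c[i],z)[0,:2].round(4).tolist()))
    return out
E
python3 - <<'E'
from h import *
s=cv2.imread('pics/t0.png'); h=cv2.cvtColor(s,cv2.COLOR_BGR2HSV)
for u,v in [(248,172),(328,212),(328,165),(285,215),(260,190),(310,190),(260,230)]: print(h[v,u])
s=snap('top')
for d in dishes(s): print(d)
h=cv2.cvtColor(s['image'],cv2.COLOR_BGR2HSV).astype(int)
m=((h[...,0]>20)&(h[...,0]<35)&(h[...,1]>150)).astype(np.uint8)
n,l,st,c=cv2.connectedComponentsWithStats(m);i=1+st[1:,4].argmax();print('tape',c[i],st[i],plane(s,c[i],.019))
go(.45,.2,.20,101.3)
E
```

```text
[ 12  42 151]
[ 10  42 157]
[ 12  42 151]
[ 13  41 155]
[ 28  16 192]
[ 60   5 187]
[ 30  14 109]
([328.0, 213.2], 284, [0.4671, -0.2622])
tape [285.00862069 173.56034483] [275 164  21  20 232] [[ 0.57807495 -0.13909857  0.019     ]]
shift [ 492.1 -642.2   50.1] turn -79.4 yaw 21.9 grasp [ 0.2334 -0.5796  0.2491] gap 0.998 F [ 0.4 -0.5  1. ] t 0.2
```

Emit:
{"method": "servo_tool", "body": {
  "rows": [
    [[343,-272,40],-75,1],
    [[343,-272,40],-75,1],
    [[343,-272,40],-75,1],
    [[343,-272,40],-75,1],
    [[343,-272,40],-75,1],
    [[343,-272,40],-75,1],
    [[343,-272,40],-75,1],
    [[343,-272,40],-75,1]
  ]
}}

```text
t: 1.0
tcp_pos: [0.4311, -0.2317, 0.3681]
tool_rot: [0.701, 0.713, 0.0, -0.0]
force: [1.0, -0.4, -0.5]
finger_gap: 1.001
```

```bash
sed -i 's/<13)&(h\[...,1\]>20)/<18)\&(h[...,1]>30)/' h.py; python3 - <<'E'
from h import *
go(.50,.24,.17,101.3)
E
```

```text
shift [470.4  77.3  43.6] turn -10.3 yaw 91.0 grasp [ 0.4311 -0.2317  0.2131] gap 1.001 F [ 1.  -0.4 -0.5] t 1.0
```

Emit:
{"method": "servo_tool", "body": {
  "rows": [
    [[470,77,44],-10.3,-0.3],
    [[470,77,44],-10.3,-0.3],
    [[470,77,44],-10.3,-0.3],
    [[470,77,44],-10.3,-0.3],
    [[470,77,44],-10.3,-0.3],
    [[470,77,44],-10.3,-0.3],
    [[470,77,44],-10.3,-0.3],
    [[470,77,44],-10.3,-0.3]
  ]
}}

```text
t: 1.8
tcp_pos: [0.4882, 0.1628, 0.3317]
tool_rot: [0.634, 0.773, 0.001, -0.0]
force: [0.5, -0.7, 0.9]
finger_gap: 0.348
```

Emit:
{"method": "servo_tool", "body": {
  "rows": [
    [[77,0,0],0,-0.3],
    [[77,0,0],0,-0.3],
    [[77,0,0],0,-0.3]
  ]
}}

```text
t: 2.1
tcp_pos: [0.4719, 0.2417, 0.3316]
tool_rot: [0.632, 0.775, 0.001, -0.0]
force: [-0.8, 0.2, -0.4]
finger_gap: 0.351
```

```bash
python3 - <<'E'
from h import *
w=snap('wrist','w1');t=snap('top')
print(np.round(w['cam_to_world'],3).tolist(),w['vertical_fov'])
for d in dishes(t): print(d)
P=pts(w)
m=(abs(P[...,2]-.068)<.006)&(P[...,0]<.60)
n,l,st,c=cv2.connectedComponentsWithStats(m.astype(np.uint8));print(st,c)
i=1+st[1:,4].argmax();q=P[l==i];print(cv2.minAreaRect(q[:,:2].astype(np.float32)),np.median(q[:,2]))
go(.556,.267,.062,101.3)
E
```

```text
[[0.98, 0.19, 0.064, 0.456], [0.201, -0.929, -0.31, 0.322], [0.001, 0.317, -0.948, 0.301], [0.0, 0.0, 0.0, 1.0]] 66.2230941458999
([327.9, 213.6], 256, [0.4658, -0.262])
[[     0      0    512    384 192428]
 [   347      0     92    237   4179]
 [   397    233      1      1      1]] [[252.59642048 192.48067329]
 [389.16558985 146.33357263]
 [397.         233.        ]]
((0.5637598037719727, 0.31156545877456665), (0.04341158643364906, 0.18610842525959015), 11.02978515625) 0.06707494287680399
shift [ 11.   87.2 114.7] turn 0.2 yaw 101.5 grasp [0.4727 0.2388 0.1767] gap 0.346 F [-0.   0.   0.3] t 2.2
```

View pics/w1.png

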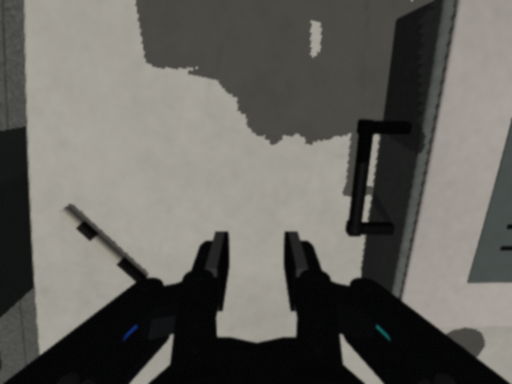

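The wrist view shows the handle bar running from (365,122) to (353,234), with the drawer face right of it at about (400,150).

```bash
python3 - <<'E'
from h import *
w=snap('wrist')
a=plane(w,[(364,122),(353,234)],.068);print(a,a.mean(0))
P=pts(w); print(P[145:200:15,358],P[145:200:15,361])
c=a.mean(0); print(np.degrees(np.arctan2(*(a[0]-a[1])[:2][::-1]))); go(c[0],c[1],.1,101.3); go(c[0],c[1],.06,101.3)
t=snap('top');h=cv2.cvtColor(t['image'],cv2.COLOR_BGR2HSV)
for u,v in [(248,172),(248,206),(285,215),(328,165),(328,212)]: print(h[v,u])
E
```

```text
[[0.54474905 0.31151839 0.068     ]
 [0.56553011 0.2162949  0.068     ]] [0.55513958 0.26390665 0.068     ]
[[0.54771906 0.29257408 0.06241758]
 [0.55035658 0.28100151 0.06539646]
 [0.55357399 0.26906475 0.0670708 ]
 [0.5571235  0.25674116 0.06818202]] [[0.54869908 0.29347895 0.06611681]
 [0.55214116 0.2817543  0.0669928 ]
 [0.5557019  0.26972855 0.06784958]
 [0.55995963 0.25703163 0.06739439]]
102.31090347432765
shift [ 9.2 85.6 76.7] turn 0.1 yaw 101.4 grasp [0.473  0.238  0.1767] gap 0.35 F [-0.4 -0.3 -0.1] t 2.2
shift [  9.2  85.5 116.7] turn 0.1 yaw 101.4 grasp [0.473  0.238  0.1767] gap 0.35 F [-0.4 -0.3 -0.1] t 2.2
[ 12  41 143]
[ 11  43 148]
[ 13  39 149]
[ 12  41 143]
[ 11  41 149]
```

Emit:
{"method": "servo_tool", "body": {
  "rows": [
    [[10,86,50],0,-0.3],
    [[10,86,50],0,-0.3],
    [[10,86,80],0,-0.3],
    [[10,86,110],0,-0.3],
    [[10,86,117],0,-0.3],
    [[10,86,117],0,-0.3]
  ],
  "force": 50
}}

```text
t: 2.9
tcp_pos: [0.5557, 0.2623, 0.2148]
tool_rot: [0.635, 0.772, -0.001, -0.001]
force: [-1.5, -0.5, 1.9]
finger_gap: 0.349
```

Emit:
{"method": "servo_tool", "body": {
  "rows": [
    [[0,0,0],0,-1],
    [[0,0,0],0,-1],
    [[0,0,0],0,-1],
    [[0,0,0],0,-1],
    [[0,0,0],0,-1]
  ],
  "force": 50
}}

```text
t: 3.4
tcp_pos: [0.5565, 0.2611, 0.2153]
tool_rot: [0.635, 0.772, -0.001, 0.0]
force: [1.8, -5.5, 2.2]
finger_gap: 0.106
```

Emit:
{"method": "servo_tool", "body": {
  "rows": [
    [[0,-10,0],0,-1],
    [[0,-32,0],0,-1],
    [[0,-54,0],0,-1],
    [[0,-76,0],0,-1],
    [[0,-98,0],0,-1],
    [[0,-120,0],0,-1],
    [[0,-142,0],0,-1],
    [[0,-158,0],0,-1]
  ]
}}

```text
t: 4.2
tcp_pos: [0.3999, 0.2301, 0.2153]
tool_rot: [0.635, 0.772, -0.001, 0.0]
force: [2.8, -3.5, -6.3]
finger_gap: 0.104
```

Emit:
{"method": "servo_tool", "body": {
  "rows": [
    [[0,-6,0],0,-1],
    [[0,-10,0],0,-1],
    [[0,-10,0],0,-1]
  ]
}}

```text
t: 4.5
tcp_pos: [0.3945, 0.2289, 0.2154]
tool_rot: [0.635, 0.772, 0.004, 0.004]
force: [10.3, -1.2, -11.3]
finger_gap: 0.108
```

```bash
python3 - <<'E'
from h import *
s=sense();p=s['tcp_pos'][:2]-[.5565,.2611]; print(np.hypot(*p),np.degrees(np.arctan2(-p[1],-p[0])))
go(.3935,.23,.06)
E
```

```text
0.16516113954073985 11.242357366648864
shift [ 1.3 -0.8  0.4] turn 0 yaw 101.1 grasp [0.3945 0.2289 0.0604] gap 0.108 F [ 10.3  -1.2 -11.3] t 4.5
```

Emit:
{"method": "servo_tool", "body": {
  "rows": [
    [[0,0,0],0,-0.4],
    [[0,0,0],0,-0.4],
    [[0,0,-20],0,-0.4],
    [[0,0,-70],0,-0.4],
    [[0,0,-120],0,-0.4],
    [[0,0,-160],0,-0.4],
    [[-100,0,-160],0,0],
    [[-120,0,-160],0,1]
  ]
}}

```text
t: 5.3
tcp_pos: [0.4107, 0.1312, 0.3772]
tool_rot: [0.633, 0.774, 0.005, 0.005]
force: [1.1, -0.1, -0.1]
finger_gap: 0.629
```

```bash
python3 - <<'E'
from h import *
t=snap('top','t2');w=snap('wrist','w2')
for d in dishes(t,lo=100): print(d)
cv2.imwrite('pics/tw2.png',np.vstack([t['image'][60:260,70:420],w['image'][:,81:431]]))
go(.5,.0,.2)
E
```

```text
([327.8, 213.0], 284, [0.4677, -0.2618])
([286.3, 220.7], 110, [0.4444, -0.1435])
shift [-140.9   62.3   22.1] turn 0 yaw 100.8 grasp [0.4122 0.1267 0.221 ] gap 0.797 F [0.2 0.8 0.8] t 5.4
```

View pics/tw2.png

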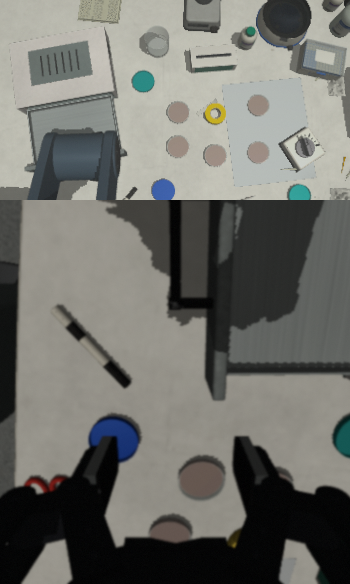

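The top crop shows the drawer out and its back part empty. The arm still hides the front half, so I will move clear of it.

Emit:
{"method": "servo_tool", "body": {
  "rows": [
    [[-200,0,0],0,1],
    [[-200,0,0],0,1],
    [[-200,0,0],0,1],
    [[-200,0,0],0,1],
    [[-200,0,0],0,1]
  ]
}}

```text
t: 5.9
tcp_pos: [0.4507, -0.0737, 0.3766]
tool_rot: [0.64, 0.768, 0.004, 0.006]
force: [-0.4, 0.3, 0.1]
finger_gap: 1.002
```

```bash
cat >> h.py <<'E'
def dishes(s,z=0.013,lo=200,hi=1500):
    h=cv2.cvtColor(cv2.GaussianBlur(s['image'],(5,5),0),cv2.COLOR_BGR2HSV).astype(int)
    m=(((h[...,0]>165)|(h[...,0]<20))&(h[...,1]>27)&(h[...,1]<120)&(h[...,2]>60)).astype(np.uint8)
    m=cv2.morphologyEx(m,cv2.MORPH_OPEN,np.ones((5,5)))
    out=[]
    for c in cv2.findContours(m,cv2.RETR_EXTERNAL,cv2.CHAIN_APPROX_NONE)[0]:
        if lo<cv2.contourArea(c)<hi:
            p=np.array(cv2.minEnclosingCircle(c)[0]); e=cv2.fitEllipse(c); p=np.array(e[0])
            out.append((p.round(1).tolist(),int(cv2.contourArea(c)),plane(s,p,z)[0,:2].round(4).tolist()))
    return out
E
python3 - <<'E'
from h import *
t=snap('top','t3')
for d in dishes(t): print(d)
cv2.imwrite('pics/t3c.png',cv2.resize(t['image'][80:280,70:350],None,fx=2.5,fy=2.5))
go(.5,.0,.2)
E
```

```text
([327.8, 212.1], 267, [0.4702, -0.2618])
([327.8, 165.0], 263, [0.6068, -0.2639])
shift [61.6 62.2 21.9] turn 0 yaw 100.5 grasp [ 0.4498 -0.0719  0.2213] gap 1.001 F [-0.   0.7 -0.2] t 6.0
```

View pics/t3c.png

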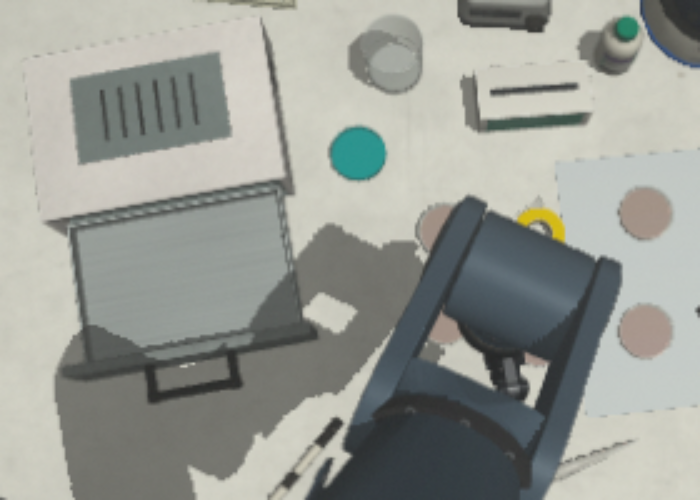

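The drawer is empty, so dish_6 is absent and I need four of the five bench dishes. I start with the pad dish at (0.470,-0.262).

```bash
python3 - <<'E'
from h import *
t=snap('top'); t0=dict(t); t0['image']=cv2.imread('pics/t0.png')
for d in dishes(t0): print(d)
h=plane(t,[(148/2.5+70,398/2.5+80),(240/2.5+70,383/2.5+80)],.068);print('handle front',h,h.mean(0))
print('walltop',plane(t,np.array([(68,226),(280,190),(300,322),(86,358)])/2.5+[70,80],.038))
go(.470,-.262,.10,95)
E
```

```text
([284.9, 215.4], 302, [0.4594, -0.1395])
([327.8, 212.1], 267, [0.4703, -0.2617])
([247.6, 206.5], 303, [0.4831, -0.0339])
([248.0, 172.0], 284, [0.5818, -0.034])
([327.8, 165.0], 261, [0.6066, -0.2639])
handle front [[0.38359539 0.28162257 0.068     ]
 [0.40164708 0.18309466 0.068     ]] [0.39262124 0.23235862 0.068     ]
walltop [[0.57530262 0.39239327 0.038     ]
 [0.6197924  0.15254506 0.038     ]
 [0.47123032 0.12475816 0.038     ]
 [0.42687769 0.3618422  0.038     ]]
shift [-192.5  -15.9  121. ] turn 5.6 yaw 100.6 grasp [ 0.449  -0.07    0.2211] gap 1.0 F [-0.5 -0.3 -0.1] t 6.0
```

Emit:
{"method": "servo_tool", "body": {
  "rows": [
    [[-192,-16,60],5.6,1],
    [[-192,-16,60],5.6,1],
    [[-192,-16,60],5.6,1],
    [[-192,-16,60],5.6,1],
    [[-192,-16,80],5.6,1],
    [[-192,-16,100],5.6,1],
    [[-192,-16,100],5.6,1]
  ]
}}

```text
t: 6.7
tcp_pos: [0.4688, -0.2585, 0.2734]
tool_rot: [0.675, 0.738, 0.004, -0.001]
force: [-0.3, 0.1, -0.2]
finger_gap: 0.998
```

```bash
python3 - <<'E'
from h import *
w=snap('wrist','w3')
for d in dishes(w,lo=1500,hi=60000): print(d)
go(.470,-.262,.03,95)
E
```

```text
([411.9, 209.9], 3079, [0.6045, -0.2609])
([257.0, 194.3], 3479, [0.4714, -0.2581])
([257.5, 37.9], 5317, [0.4613, -0.1407])
shift [-3.7 -0.2 89.8] turn 0.1 yaw 95.1 grasp [ 0.4693 -0.2588  0.1198] gap 1.001 F [0.3 0.1 0.9] t 6.8
```

View pics/w3.png

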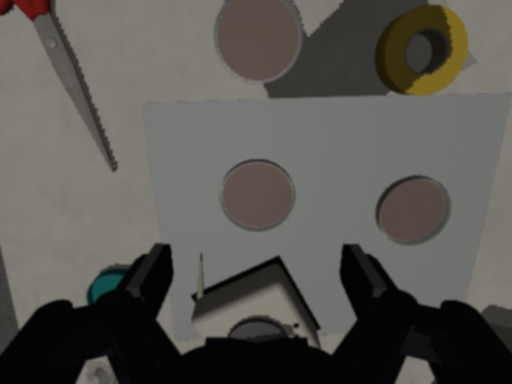

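The wrist view confirms the target dish centred at (257,194), at about (0.471,-0.260). The tape at (422,50) and the timer at (260,320) are both clear of the fingers.

Emit:
{"method": "servo_tool", "body": {
  "rows": [
    [[-1,2,45],0,1],
    [[-1,2,80],0,1],
    [[-1,2,90],0,1],
    [[-1,2,96],0,1],
    [[-1,2,98],0,1],
    [[-1,2,98],0,1]
  ]
}}

```text
t: 7.35
tcp_pos: [0.4725, -0.2591, 0.1781]
tool_rot: [0.675, 0.738, 0.004, 0.002]
force: [-0.2, -0.7, -0.8]
finger_gap: 0.999
```

Emit:
{"method": "servo_tool", "body": {
  "rows": [
    [[0,0,3],0,1],
    [[0,0,6],0,1],
    [[0,0,6],0,1]
  ]
}}

```text
t: 7.65
tcp_pos: [0.4726, -0.2592, 0.1724]
tool_rot: [0.675, 0.738, 0.004, 0.002]
force: [0.2, 0.4, 0.2]
finger_gap: 0.996
```

Emit:
{"method": "servo_tool", "body": {
  "rows": [
    [[0,0,2],0,0],
    [[0,0,2],0,0],
    [[0,0,2],0,0],
    [[0,0,2],0,0],
    [[0,0,2],0,0]
  ],
  "force": 40
}}

```text
t: 8.15
tcp_pos: [0.4725, -0.2592, 0.1707]
tool_rot: [0.675, 0.738, 0.004, 0.002]
force: [-0.9, 0.8, 5.2]
finger_gap: 0.724
```

```bash
python3 - <<'E'
from h import *
w=snap('wrist','w4')
go(.4,-.1,.2,100)
E
```

```text
shift [ 165.6  -56.4 -184.3] turn -4.9 yaw 95.1 grasp [ 0.4725 -0.2592  0.0157] gap 0.721 F [-0.6 -0.1  6. ] t 8.2
```

View pics/w4.png

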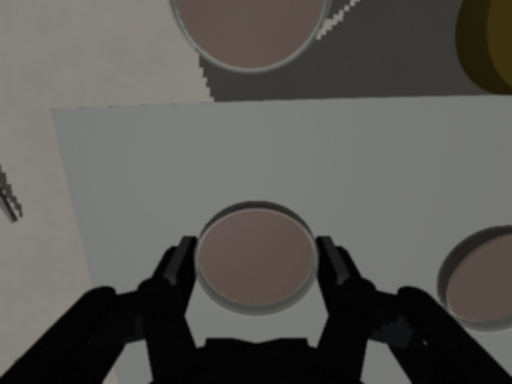

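The dish is gripped at a gap of 0.72 and centred at (257,258) between the pads. I lift it and carry it to the back-left slot.

Emit:
{"method": "servo_tool", "body": {
  "rows": [
    [[0,0,-30],0,0],
    [[0,0,-80],0,0],
    [[40,10,-110],-8,0],
    [[353,79,-140],-80,0],
    [[353,79,-140],-80,0],
    [[353,79,-140],-80,0],
    [[353,79,-140],-80,0],
    [[353,79,-140],-80,0]
  ]
}}

```text
t: 9.0
tcp_pos: [0.5092, 0.029, 0.3051]
tool_rot: [0.289, 0.957, 0.003, 0.003]
force: [0.8, -0.9, -0.8]
finger_gap: 0.723
```

```bash
python3 - <<'E'
from h import *
go(.540,.319,.120,191.3)
E
```

```text
shift [134.8 258.4  31.5] turn -44.9 yaw 146.4 grasp [0.5092 0.029  0.1501] gap 0.723 F [ 0.8 -0.9 -0.8] t 9.0
```

Emit:
{"method": "servo_tool", "body": {
  "rows": [
    [[135,258,20],-44.9,0],
    [[135,258,20],-44.9,0],
    [[135,258,20],-44.9,0],
    [[135,258,20],-44.9,0],
    [[135,258,20],-44.9,0],
    [[135,258,20],-44.9,0],
    [[135,258,20],-44.9,0],
    [[135,258,20],-44.9,0]
  ]
}}

```text
t: 9.8
tcp_pos: [0.5389, 0.3197, 0.2857]
tool_rot: [-0.1, 0.995, 0.001, 0.004]
force: [-0.6, 0.1, -0.2]
finger_gap: 0.721
```

```bash
python3 - <<'E'
from h import *
w=snap('wrist','w5')
go(.540,.319,.032,191.3)
E
```

```text
shift [-0.4  0.1 98.8] turn 0.1 yaw -168.6 grasp [0.539  0.3186 0.1308] gap 0.724 F [-0.6 -0.3  0.3] t 9.8
```

View pics/w5.png

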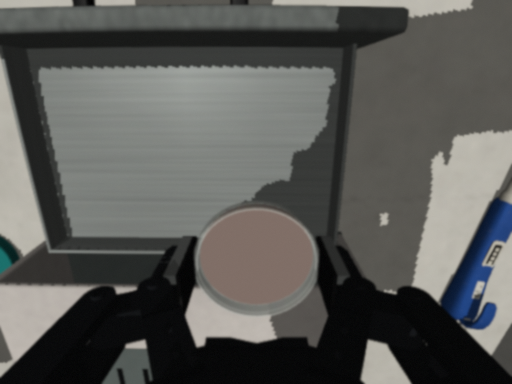

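The tray floor spans from (40,68) to (335,68) at the front edge and reaches its back edge at about row 238. The dish is held at (257,258).

```bash
python3 - <<'E'
from h import *
w=snap('wrist')
p=plane(w,[(40,68),(335,68),(72,238)],.014)[:,:2];print(p.round(4))
ex=np.array([.981,.195]);ey=np.array([-.195,.981])
q=(p-[.5155,.257])@np.c_[ex,ey];print(q.round(4))
print(((plane(w,[(48,248),(190,250)],.038)[:,:2]-[.5155,.257])@np.c_[ex,ey]).round(4))
E
```

```text
[[0.4783 0.1365]
 [0.435  0.3595]
 [0.6238 0.1612]]
[[-0.06   -0.1109]
 [-0.059   0.1162]
 [ 0.0875 -0.1151]]
[[ 0.084  -0.1211]
 [ 0.085   0.0006]]
```

Emit:
{"method": "servo_tool", "body": {
  "rows": [
    [[0,0,40],0,0],
    [[0,0,75],0,0],
    [[0,0,90],0,0],
    [[0,0,97],0,0],
    [[0,0,98],0,0],
    [[0,0,98],0,0]
  ]
}}

```text
t: 10.5
tcp_pos: [0.5406, 0.318, 0.1892]
tool_rot: [-0.098, 0.995, 0.001, 0.005]
force: [-0.8, 0.4, -0.2]
finger_gap: 0.722
```

Emit:
{"method": "servo_tool", "body": {
  "rows": [
    [[0,0,0],0,0.75],
    [[0,0,0],0,0.75],
    [[0,0,0],0,0.75],
    [[0,0,-30],0,0.75],
    [[0,0,-80],0,0.75],
    [[0,0,-110],0,1]
  ]
}}

```text
t: 11.1
tcp_pos: [0.5401, 0.3179, 0.3023]
tool_rot: [-0.098, 0.995, 0.002, 0.007]
force: [-0.0, 0.4, -0.5]
finger_gap: 0.999
```

```bash
python3 - <<'E'
from h import *
w=snap('wrist','w6')
for d in dishes(w,z=.027,lo=1500,hi=60000): print(d)
t=snap('top')
for d in dishes(t): print(d)
go(.459,-.1395,.2,150)
E
```

```text
([255.7, 184.2], 3123, [0.5424, 0.3187])
([285.0, 215.4], 300, [0.4592, -0.1396])
([247.5, 206.5], 301, [0.4831, -0.0339])
([123.8, 182.8], 267, [0.5452, 0.3206])
([248.0, 172.0], 284, [0.5818, -0.0339])
([327.6, 165.0], 258, [0.6067, -0.2635])
shift [ 169.  -432.8  -55.3] turn 41.3 yaw -168.7 grasp [0.5412 0.3184 0.1499] gap 1.001 F [ 0.1 -0.1  0.1] t 11.2
```

Emit:
{"method": "servo_tool", "body": {
  "rows": [
    [[125,-334,0],0,1],
    [[125,-334,0],0,1],
    [[125,-334,0],0,1],
    [[125,-334,0],0,1],
    [[125,-334,20],0,1],
    [[125,-334,40],0,1],
    [[125,-334,60],0,1],
    [[125,-334,60],0,1]
  ]
}}

```text
t: 12.0
tcp_pos: [0.484, -0.0361, 0.2392]
tool_rot: [-0.096, 0.995, 0.003, 0.009]
force: [-0.3, 0.5, -0.1]
finger_gap: 1.0
```

```bash
python3 - <<'E'
from h import *
w=snap('wrist','w7')
for d in dishes(w,lo=1500,hi=60000): print(d)
go(.4831,-.0339,.0155,191.3)
E
```

```text
([235.3, 304.8], 2945, [0.5766, -0.0345])
([258.0, 198.1], 4663, [0.4807, -0.0344])
([114.5, 139.3], 5600, [0.4575, -0.1361])
shift [ 1.4  2.7 67.8] turn -0.3 yaw -169.0 grasp [ 0.4839 -0.0369  0.0833] gap 0.998 F [-0.1 -1.4  0.5] t 12.1
```

Emit:
{"method": "servo_tool", "body": {
  "rows": [
    [[2,2,40],0,1],
    [[2,2,58],0,1],
    [[2,2,66],0,1],
    [[2,2,67],0,1],
    [[2,2,67],0,0],
    [[2,2,67],0,0],
    [[2,2,67],0,0],
    [[2,2,67],0,0]
  ],
  "force": 40
}}

```text
t: 12.85
tcp_pos: [0.483, -0.0345, 0.1727]
tool_rot: [-0.096, 0.995, 0.003, 0.009]
force: [-0.3, 2.2, 7.1]
finger_gap: 0.72
```

Emit:
{"method": "servo_tool", "body": {
  "rows": [
    [[0,0,0],0,0],
    [[0,0,-30],0,0],
    [[0,0,-80],0,0],
    [[0,0,-110],0,0]
  ]
}}

```text
t: 13.25
tcp_pos: [0.4812, -0.0353, 0.2852]
tool_rot: [-0.096, 0.995, 0.002, 0.01]
force: [1.7, -0.1, -0.0]
finger_gap: 0.723
```

```bash
python3 - <<'E'
from h import *
w=snap('wrist','w8')
for d in dishes(w,lo=1500,hi=60000): print(d)
go(.5617,.209,.120,191.3)
E
```

```text
([256.1, 245.1], 8648, [0.5436, -0.0226])
([138.5, 131.5], 3858, [0.4581, -0.1366])
shift [-124.5  224.7   17. ] turn -0.2 yaw -168.9 grasp [ 0.4823 -0.0355  0.1337] gap 0.717 F [1.1 0.2 2. ] t 13.3
```

Emit:
{"method": "servo_tool", "body": {
  "rows": [
    [[-125,225,-10],0,0],
    [[-125,225,-10],0,0],
    [[-125,225,-10],0,0],
    [[-125,225,-10],0,0],
    [[-125,225,0],0,0],
    [[-125,225,10],0,0],
    [[-125,225,15],0,0]
  ]
}}

```text
t: 14.0
tcp_pos: [0.5616, 0.2111, 0.276]
tool_rot: [-0.098, 0.995, 0.001, 0.014]
force: [-0.6, -0.5, -0.6]
finger_gap: 0.723
```

```bash
python3 - <<'E'
from h import *
w=snap('wrist','w9')
for d in dishes(w,z=.12,lo=1000,hi=60000): print(d)
go(.5617,.209,.033,191.3)
E
```

```text
([256.1, 245.1], 8589, [0.5562, 0.2097])
([389.8, 190.2], 3778, [0.5169, 0.2631])
shift [ 1.5 -0.6 87.1] turn -0.1 yaw -168.8 grasp [0.561  0.2095 0.1201] gap 0.718 F [-1.   0.3 -0.8] t 14.1
```

```bash
python3 - <<'E'
s=open('h.py').read()
s=s.replace("np.array([x,y,zg+.155])-s['tcp_pos'])","np.array([x,y,zg])-R[:,2]*.155-s['tcp_pos'])").replace("(s['tcp_pos']-[0,0,.155]).round(4)","(s['tcp_pos']+R[:,2]*.155).round(4),'zax',R[:,2].round(3)")
open('h.py','w').write(s)
E
python3 -c "
from h import *
go(.5617,.209,.033,191.3)"
```

```text
shift [ 5.2 -0.4 87.1] turn -0.1 yaw -168.8 grasp [0.5647 0.2101 0.1202] zax [ 0.024  0.003 -1.   ] gap 0.718 F [-1.   0.3 -0.8] t 14.1
```

Emit:
{"method": "servo_tool", "body": {
  "rows": [
    [[5,0,40],0,0],
    [[5,0,70],0,0],
    [[5,0,82],0,0],
    [[5,0,86],0,0],
    [[5,0,86],0,0],
    [[5,0,86],0,0.75],
    [[5,0,86],0,0.75],
    [[5,0,86],0,0.75]
  ]
}}

```text
t: 14.85
tcp_pos: [0.5585, 0.209, 0.1902]
tool_rot: [-0.097, 0.995, 0.001, 0.013]
force: [-0.5, -0.2, 0.2]
finger_gap: 0.874
```

Emit:
{"method": "servo_tool", "body": {
  "rows": [
    [[0,0,-30],0,0.75],
    [[0,0,-80],0,0.75],
    [[0,0,-120],0,1],
    [[0,0,-120],0,1]
  ]
}}

```text
t: 15.25
tcp_pos: [0.5572, 0.2091, 0.3168]
tool_rot: [-0.098, 0.995, 0.001, 0.02]
force: [0.2, -0.1, 0.1]
finger_gap: 0.998
```

```bash
python3 - <<'E'
from h import *
w=snap('wrist','w10')
for d in dishes(w,z=.027,lo=1500,hi=60000): print(d)
t=snap('top')
for d in dishes(t): print(d)
go(.459,-.1395,.083,191.3)
E
```

```text
([372.8, 175.6], 2852, [0.5431, 0.3153])
([255.1, 169.8], 2929, [0.5586, 0.208])
([15.9, 143.8], 1751, [0.5761, -0.0082])
([274.6, 200.7], 298, [0.5007, -0.1101])
([163.2, 177.5], 274, [0.5623, 0.2077])
([248.0, 172.0], 280, [0.5819, -0.034])
([327.8, 165.0], 263, [0.6068, -0.2639])
shift [ 168.9 -322.5   69.5] turn -0.1 yaw -168.8 grasp [0.56   0.2094 0.157 ] zax [ 0.029  0.004 -1.   ] gap 0.996 F [-0.   0.6 -0.5] t 15.3
```

One dish was knocked from (0.459,-0.140) to (0.501,-0.110). I pick it up from its new place.

Emit:
{"method": "servo_tool", "body": {
  "rows": [
    [[122,-302,0],0,1],
    [[122,-302,0],0,1],
    [[122,-302,0],0,1],
    [[122,-302,0],0,1],
    [[122,-302,20],0,1],
    [[122,-302,50],0,1],
    [[122,-302,69],0,1],
    [[122,-302,69],0,1]
  ]
}}

```text
t: 16.15
tcp_pos: [0.4944, -0.1139, 0.2346]
tool_rot: [-0.095, 0.995, 0.003, 0.01]
force: [-0.5, 0.0, 0.3]
finger_gap: 1.005
```

```bash
python3 - <<'E'
from h import *
w=snap('wrist','w11')
for d in dishes(w,lo=1500,hi=60000): print(d)
go(.5007,-.110,.0155,191.3)
E
```

```text
([324.2, 312.9], 2434, [0.5788, -0.0405])
([46.4, 287.8], 2013, [0.5965, -0.2629])
([257.8, 208.9], 4670, [0.4978, -0.1112])
shift [-1.1  0.3 65.9] turn -0.4 yaw -169.1 grasp [ 0.4982 -0.111   0.0814] zax [ 0.022  0.008 -1.   ] gap 1.004 F [-0.7 -0.6  0.4] t 16.2
```

View pics/w11.png

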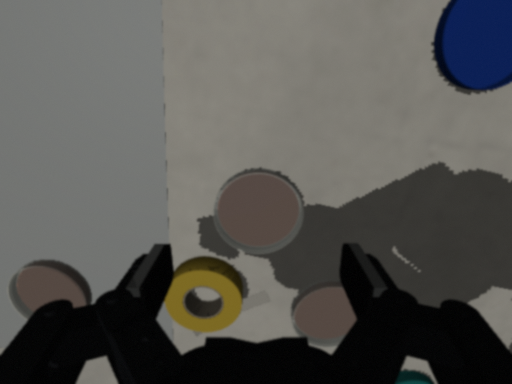

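The target dish is at (258,209), with the tape at (204,293) and the other dish at (325,313). The finger path beside the target is clear of both.

Emit:
{"method": "servo_tool", "body": {
  "rows": [
    [[-1,0,35],0,1],
    [[-1,0,55],0,1],
    [[-1,0,64],0,1],
    [[-1,0,65],0,1],
    [[-1,0,65],0,0],
    [[-1,0,65],0,0],
    [[-1,0,65],0,0],
    [[-1,0,65],0,0]
  ]
}}

```text
t: 17.0
tcp_pos: [0.4976, -0.1113, 0.1729]
tool_rot: [-0.095, 0.995, 0.003, 0.012]
force: [-0.2, 3.9, 6.9]
finger_gap: 0.722
```

Emit:
{"method": "servo_tool", "body": {
  "rows": [
    [[0,0,0],0,0],
    [[0,0,-30],0,0],
    [[0,0,-70],0,0],
    [[0,0,-105],0,0],
    [[0,0,-110],0,0],
    [[0,0,-110],0,0]
  ]
}}

```text
t: 17.6
tcp_pos: [0.4952, -0.1122, 0.2843]
tool_rot: [-0.095, 0.995, 0.002, 0.014]
force: [-0.6, 0.4, 0.4]
finger_gap: 0.722
```

```bash
python3 - <<'E'
from h import *
ex=np.array([.981,.195]);ey=np.array([-.195,.981]);C=np.array([.5155,.257])
p=C-.0345*ex+.055*ey;q=C-.0345*ex-.055*ey;print(p,q)
go(*p,.125,191.3)
E
```

```text
[0.4709305 0.3042275] [0.4923805 0.1963175]
shift [-50.8 413.4   6.1] turn -0.4 yaw -169.1 grasp [ 0.4994 -0.1113  0.1294] zax [ 0.027  0.006 -1.   ] gap 0.722 F [-0.6  0.4  0.4] t 17.6
```

Emit:
{"method": "servo_tool", "body": {
  "rows": [
    [[-51,413,0],0,0],
    [[-51,413,0],0,0],
    [[-51,413,0],0,0],
    [[-51,413,0],0,0],
    [[-51,413,0],0,0],
    [[-51,413,0],0,0],
    [[-51,413,0],0,0],
    [[-51,413,0],0,0]
  ]
}}

```text
t: 18.4
tcp_pos: [0.4669, 0.2888, 0.284]
tool_rot: [-0.095, 0.995, 0.001, 0.012]
force: [1.5, -0.8, -0.5]
finger_gap: 0.721
```

Emit:
{"method": "servo_tool", "body": {
  "rows": [
    [[-5,21,0],0,0],
    [[-5,21,0],0,0],
    [[-5,21,0],0,0]
  ]
}}

```text
t: 18.7
tcp_pos: [0.4671, 0.3103, 0.2825]
tool_rot: [-0.096, 0.995, 0.0, 0.01]
force: [0.4, 0.3, 0.9]
finger_gap: 0.721
```

```bash
python3 - <<'E'
from h import *
w=snap('wrist','w12')
go(.471,.304,.033,191.3)
E
```

```text
shift [ 2.7 -5.9 94.8] turn -0.3 yaw -169.0 grasp [0.4705 0.31   0.1278] zax [ 0.021  0.003 -1.   ] gap 0.72 F [ 1.1 -0.6  0.5] t 18.8
```

View pics/w12.png

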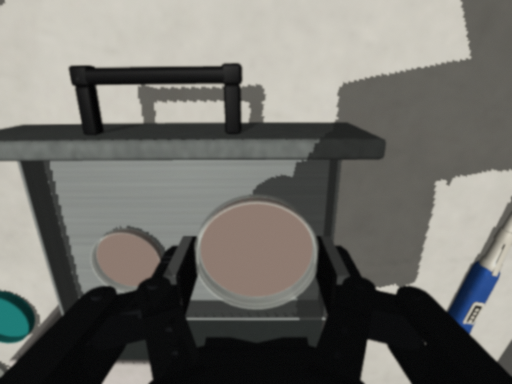

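The front panel's top inner edge is at row 158. The held dish is at (257,252) and one placed dish shows at (128,258).

```bash
python3 - <<'E'
from h import *
w=snap('wrist')
ex=np.array([.981,.195]);ey=np.array([-.195,.981]);C=np.array([.5155,.257]);E=np.c_[ex,ey]
f=lambda px,z:((plane(w,px,z)[:,:2]-C)@E).round(4)
print('panel inner top',f([(100,158),(200,158)],.082),'back wall top',f([(210,319)],.038),'dishes',[(d[0],f([d[0]],.027)) for d in dishes(w,lo=1000,hi=60000)])
print('handle',f([(75,75),(238,74)],.068))
E
```

```text
panel inner top [[-0.0757 -0.0315]
 [-0.0752  0.0279]] back wall top [[0.0881 0.0174]] dishes [([128.8, 257.0], array([[ 0.0286, -0.053 ]])), ([256.0, 247.6], array([[0.0192, 0.0602]]))]
handle [[-0.1224 -0.0453]
 [-0.1216  0.0506]]
```

Emit:
{"method": "servo_tool", "body": {
  "rows": [
    [[4,-6,40],0,0],
    [[4,-6,75],0,0],
    [[4,-6,88],0,0],
    [[4,-6,93],0,0],
    [[4,-6,94],0,0],
    [[4,-6,94],0,0.7],
    [[4,-6,94],0,0.7],
    [[4,-6,94],0,0.7]
  ]
}}

```text
t: 19.6
tcp_pos: [0.4671, 0.303, 0.1902]
tool_rot: [-0.095, 0.995, 0.001, 0.012]
force: [-0.7, -0.6, -0.4]
finger_gap: 0.853
```

Emit:
{"method": "servo_tool", "body": {
  "rows": [
    [[0,0,-30],0,0.75],
    [[0,0,-80],0,0.75],
    [[0,0,-110],0,1],
    [[0,0,-110],0,1],
    [[0,0,-110],0,1]
  ]
}}

```text
t: 20.1
tcp_pos: [0.4644, 0.3027, 0.3014]
tool_rot: [-0.095, 0.995, 0.001, 0.013]
force: [-0.3, -0.7, -0.9]
finger_gap: 1.0
```

```bash
python3 - <<'E'
from h import *
w=snap('wrist','w13')
for d in dishes(w,z=.027,lo=1500,hi=60000): print(d)
t=snap('top')
for d in dishes(t): print(d)
go(.6068,-.2639,.15,150)
E
```

```text
([257.4, 254.5], 2400, [0.5397, 0.3183])
([255.1, 183.3], 3050, [0.4693, 0.3027])
([123.9, 182.5], 274, [0.5461, 0.3204])
([162.7, 177.6], 288, [0.5619, 0.2089])
([248.0, 172.0], 283, [0.5819, -0.0339])
([327.8, 165.0], 262, [0.6067, -0.2639])
shift [ -29.8 -583.    -4.4] turn 40.9 yaw -169.1 grasp [0.4673 0.3029 0.1444] zax [ 0.022  0.003 -1.   ] gap 1.001 F [ 0.3 -0.1  0.9] t 20.2
```

Emit:
{"method": "servo_tool", "body": {
  "rows": [
    [[-30,-583,0],0,1],
    [[-30,-583,0],0,1],
    [[-30,-583,0],0,1],
    [[-30,-583,0],0,1],
    [[-30,-583,0],0,1],
    [[-30,-583,0],0,1],
    [[-30,-583,0],0,1],
    [[-30,-583,0],0,1]
  ]
}}

```text
t: 21.0
tcp_pos: [0.5596, -0.0879, 0.2986]
tool_rot: [-0.095, 0.995, 0.001, 0.009]
force: [1.8, 0.4, -0.3]
finger_gap: 1.001
```

```bash
python3 -c "
from h import *
go(.6068,-.2639,.085,191.3)"
```

```text
shift [  -9.1 -182.    58.5] turn -0.4 yaw -169.1 grasp [ 0.5624 -0.0872  0.1436] zax [ 0.018  0.005 -1.   ] gap 1.001 F [ 1.8  0.4 -0.3] t 21.0
```

Emit:
{"method": "servo_tool", "body": {
  "rows": [
    [[-9,-182,0],0,1],
    [[-9,-182,0],0,1],
    [[-9,-182,10],0,1],
    [[-9,-182,40],0,1],
    [[-9,-182,58],0,1],
    [[-9,-182,58],0,1]
  ]
}}

```text
t: 21.6
tcp_pos: [0.6019, -0.2651, 0.235]
tool_rot: [-0.094, 0.996, 0.005, 0.005]
force: [-0.8, 1.2, 0.1]
finger_gap: 1.004
```

```bash
python3 - <<'E'
from h import *
w=snap('wrist','w14')
for d in dishes(w,lo=1500,hi=60000): print(d)
go(.606,-.2639,.0155,191.3)
E
```

```text
([252.5, 209.7], 4685, [0.6045, -0.2653])
shift [-0.6 -1.7 66.5] turn -0.5 yaw -169.2 grasp [ 0.6043 -0.2629  0.082 ] zax [ 0.012  0.009 -1.   ] gap 1.003 F [ 0.3 -0.2  0.2] t 21.6
```

Emit:
{"method": "servo_tool", "body": {
  "rows": [
    [[0,-2,35],0,1],
    [[0,-2,55],0,1],
    [[0,-2,64],0,1],
    [[0,-2,66],0,1],
    [[0,-2,66],0,0],
    [[0,-2,66],0,0],
    [[0,-2,66],0,0],
    [[0,-2,66],0,0]
  ]
}}

```text
t: 22.45
tcp_pos: [0.6044, -0.2659, 0.173]
tool_rot: [-0.094, 0.996, 0.003, 0.008]
force: [0.9, -0.3, 6.8]
finger_gap: 0.721
```

Emit:
{"method": "servo_tool", "body": {
  "rows": [
    [[0,0,0],0,0],
    [[0,0,-30],0,0],
    [[0,0,-70],0,0],
    [[0,0,-110],0,0],
    [[0,0,-115],0,0],
    [[0,0,-115],0,0]
  ]
}}

```text
t: 23.05
tcp_pos: [0.603, -0.2671, 0.2898]
tool_rot: [-0.094, 0.995, 0.002, 0.009]
force: [-0.5, 0.5, -0.7]
finger_gap: 0.72
```

```bash
python3 - <<'E'
from h import *
go(.491,.196,.13,191.3)
E
```

```text
shift [ 26.  475.5   5.3] turn -0.5 yaw -169.2 grasp [ 0.6057 -0.2662  0.1348] zax [ 0.018  0.005 -1.   ] gap 0.72 F [-0.5  0.5 -0.7] t 23.1
```

Emit:
{"method": "servo_tool", "body": {
  "rows": [
    [[26,475,0],-0.5,0],
    [[26,475,0],-0.5,0],
    [[26,475,0],-0.5,0],
    [[26,475,0],-0.5,0],
    [[26,475,0],-0.5,0],
    [[26,475,0],-0.5,0],
    [[26,475,0],-0.5,0],
    [[26,475,0],-0.5,0]
  ]
}}

```text
t: 23.85
tcp_pos: [0.5048, 0.123, 0.2881]
tool_rot: [-0.098, 0.995, 0.002, 0.007]
force: [0.2, 0.4, 0.1]
finger_gap: 0.718
```

Emit:
{"method": "servo_tool", "body": {
  "rows": [
    [[3,80,0],0,0],
    [[3,80,0],0,0],
    [[3,80,0],0,0],
    [[3,80,0],0,0]
  ]
}}

```text
t: 24.25
tcp_pos: [0.4854, 0.2014, 0.2868]
tool_rot: [-0.1, 0.995, 0.002, 0.005]
force: [0.1, -0.8, 0.4]
finger_gap: 0.721
```

```bash
python3 - <<'E'
from h import *
w=snap('wrist','w15')
for d in dishes(w,z=.027,lo=1000,hi=60000): print(d)
go(.491,.196,.033,191.3)
E
```

```text
([373.7, 261.3], 1593, [0.5333, 0.3203])
([11.5, 233.3], 1091, [0.5697, -0.0028])
([256.0, 250.1], 8426, [0.5424, 0.2133])
([374.2, 193.3], 3257, [0.4704, 0.299])
shift [-1.1 -6.  99.1] turn 0.0 yaw -168.7 grasp [0.4877 0.2012 0.1321] zax [ 0.011  0.004 -1.   ] gap 0.722 F [ 0.7 -0.5 -0.4] t 24.3
```

View pics/w15.png

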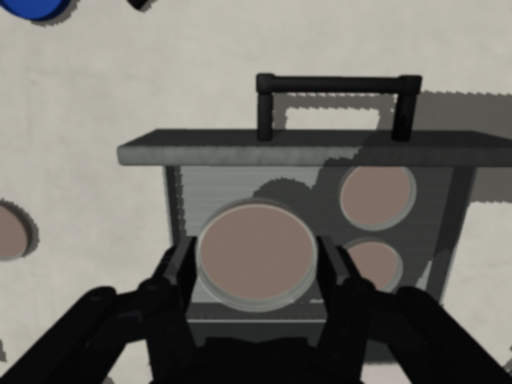

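The last dish is held at (257,252). Two placed dishes show at (376,195) and (372,265), and the front-right slot is free.

Emit:
{"method": "servo_tool", "body": {
  "rows": [
    [[-1,-6,40],0,0],
    [[-1,-6,75],0,0],
    [[-1,-6,91],0,0],
    [[-1,-6,97],0,0],
    [[-1,-6,98],0,0],
    [[-1,-6,98],0,0.7],
    [[-1,-6,98],0,0.7],
    [[-1,-6,98],0,0.7]
  ]
}}

```text
t: 25.1
tcp_pos: [0.4896, 0.1953, 0.1902]
tool_rot: [-0.099, 0.995, 0.002, 0.007]
force: [0.6, -0.1, 0.8]
finger_gap: 0.849
```

Emit:
{"method": "servo_tool", "body": {
  "rows": [
    [[0,0,-30],0,0.75],
    [[0,0,-80],0,0.75],
    [[0,0,-130],0,1],
    [[0,0,-150],0,1],
    [[0,0,-150],0,1],
    [[0,0,-150],0,1]
  ]
}}

```text
t: 25.7
tcp_pos: [0.4871, 0.1946, 0.3409]
tool_rot: [-0.099, 0.995, 0.002, 0.008]
force: [-1.3, 0.3, -0.5]
finger_gap: 1.0
```

```bash
python3 - <<'E'
from h import *
w=snap('wrist','w16')
for d in dishes(w,z=.027,lo=1000,hi=60000): print(d)
P=pts(w)
for d in dishes(w,z=.027,lo=1000,hi=60000):
    u,v=map(int,d[0]); q=P[v-8:v+9,u-8:u+9]; print(np.nanmedian(q[...,2]).round(4), np.nanmedian(q[:,:5,2]).round(4),np.nanmedian(q[:,-5:,2]).round(4))
t=snap('top')
for d in dishes(t): print(d)
go(.36,.228,.15,101.3)
E
```

```text
([355.2, 234.2], 1562, [0.5382, 0.3147])
([254.7, 232.4], 1988, [0.557, 0.2076])
([42.3, 205.8], 1864, [0.5706, -0.0182])
([361.6, 172.1], 2428, [0.4698, 0.2995])
([255.0, 172.2], 2431, [0.4908, 0.1948])
0.0268 0.0267 0.0267
0.0267 0.0267 0.0267
0.0126 0.0126 0.0126
0.0266 0.0269 0.0268
0.0266 0.0267 0.0267
([166.9, 203.1], 226, [0.4889, 0.1939])
([248.1, 172.0], 282, [0.5818, -0.0341])
shift [120.   57.3  32.9] turn 90.0 yaw -168.7 grasp [0.4885 0.1952 0.1842] zax [ 0.011  0.004 -1.   ] gap 0.999 F [-0.9  0.7 -0.3] t 25.8
```

View pics/w16.png

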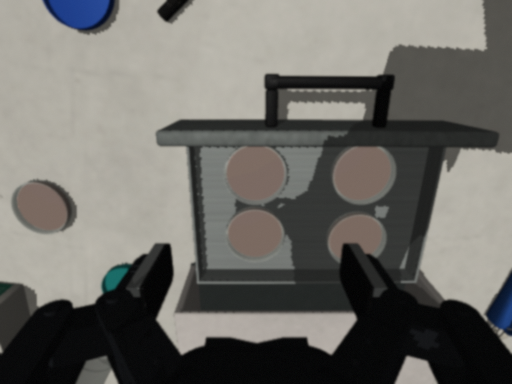

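All four dishes lie flat two by two, at (255,174), (363,174), (255,233) and (357,238). Every lid reads z = 0.0267. Now I shut the drawer.

Emit:
{"method": "servo_tool", "body": {
  "rows": [
    [[85,53,0],90,-0.3],
    [[85,53,0],90,-0.3],
    [[85,53,0],90,-0.3],
    [[85,53,0],90,-0.3],
    [[85,53,0],90,-0.3],
    [[85,53,0],90,-0.3],
    [[85,53,10],90,-0.3],
    [[85,53,10],90,-0.3]
  ]
}}

```text
t: 26.6
tcp_pos: [0.3924, 0.2296, 0.326]
tool_rot: [0.483, 0.875, 0.003, 0.002]
force: [-1.1, 0.1, 0.2]
finger_gap: 0.348
```

```bash
python3 -c "
from h import *
go(.395,.231,.062,101.3)"
```

```text
shift [1.00e-01 1.20e+00 1.09e+02] turn 20.9 yaw 122.2 grasp [0.3934 0.23   0.171 ] zax [ 0.006  0.003 -1.   ] gap 0.348 F [-1.1  0.1  0.2] t 26.6
```

Emit:
{"method": "servo_tool", "body": {
  "rows": [
    [[0,1,0],20.9,-0.3],
    [[0,1,0],20.9,-0.3],
    [[0,1,0],20.9,-0.3],
    [[0,1,50],20.9,-0.3],
    [[0,1,80],20.9,-0.3],
    [[0,1,100],20.9,-0.3],
    [[0,1,110],20.9,-0.3],
    [[0,1,110],20.9,-0.3]
  ]
}}

```text
t: 27.4
tcp_pos: [0.3934, 0.2302, 0.2141]
tool_rot: [0.634, 0.773, 0.001, 0.0]
force: [0.1, 0.0, 0.1]
finger_gap: 0.348
```

Emit:
{"method": "servo_tool", "body": {
  "rows": [
    [[0,0,0],0,-1],
    [[0,0,0],0,-1],
    [[0,0,0],0,-1],
    [[0,0,0],0,-1],
    [[0,0,0],0,-1]
  ],
  "force": 50
}}

```text
t: 27.9
tcp_pos: [0.395, 0.2305, 0.2145]
tool_rot: [0.634, 0.773, 0.003, 0.002]
force: [5.5, 1.2, -10.2]
finger_gap: 0.105
```

```bash
python3 -c "
from h import *
go(.5565,.2611,.062,101.3)"
```

```text
shift [ -1.8 163.3  -1.3] turn -0.0 yaw 101.3 grasp [0.3961 0.2309 0.0595] zax [ 0.007  0.003 -1.   ] gap 0.105 F [  5.5   1.2 -10.2] t 27.9
```

Emit:
{"method": "servo_tool", "body": {
  "rows": [
    [[0,4,0],0,-1],
    [[0,12,0],0,-1],
    [[0,24,0],0,-1],
    [[0,36,0],0,-1],
    [[0,48,0],0,-1],
    [[0,60,0],0,-1],
    [[0,72,0],0,-1],
    [[0,84,0],0,-1]
  ]
}}

```text
t: 28.7
tcp_pos: [0.4781, 0.247, 0.2146]
tool_rot: [0.634, 0.773, 0.003, 0.001]
force: [-1.2, -1.2, -13.4]
finger_gap: 0.107
```

Emit:
{"method": "servo_tool", "body": {
  "rows": [
    [[0,12,0],0,-1],
    [[0,24,0],0,-1],
    [[0,36,0],0,-1],
    [[0,48,0],0,-1],
    [[0,60,0],0,-1],
    [[0,70,0],0,-1],
    [[0,78,0],0,-1],
    [[0,81,0],0,-1]
  ]
}}

```text
t: 29.5
tcp_pos: [0.5576, 0.2628, 0.2146]
tool_rot: [0.634, 0.773, 0.001, 0.0]
force: [-5.0, -1.3, -7.5]
finger_gap: 0.108
```

Emit:
{"method": "servo_tool", "body": {
  "rows": [
    [[0,3,0],0,-1],
    [[0,7,0],0,-1],
    [[0,7,0],0,-1],
    [[0,7,0],0,-1]
  ]
}}

```text
t: 29.9
tcp_pos: [0.5599, 0.2634, 0.2145]
tool_rot: [0.634, 0.773, -0.005, -0.004]
force: [-12.7, -3.5, 0.9]
finger_gap: 0.106
```

Emit:
{"method": "servo_tool", "body": {
  "rows": [
    [[0,0,0],0,-0.4],
    [[0,0,0],0,-0.4],
    [[0,0,0],0,-0.4],
    [[0,0,-30],0,-0.4],
    [[0,0,-80],0,-0.4],
    [[0,0,-130],0,-0.4],
    [[-50,-20,-140],8,-0.4],
    [[-90,-35,-140],16,-0.4]
  ]
}}

```text
t: 30.7
tcp_pos: [0.5471, 0.1688, 0.3597]
tool_rot: [0.736, 0.677, 0.0, 0.001]
force: [1.7, -0.8, 0.1]
finger_gap: 0.305
```

```bash
python3 -c "
from h import *
go(.482,-.387,.15,17.4)"
```

```text
shift [-559.   -18.8   55.2] turn 67.8 yaw 85.2 grasp [0.5475 0.1686 0.2047] zax [ 0.003 -0.001 -1.   ] gap 0.305 F [ 1.7 -0.8  0.1] t 30.7
```

Emit:
{"method": "servo_tool", "body": {
  "rows": [
    [[-559,-19,0],67,-0.3],
    [[-559,-19,0],67,-0.3],
    [[-559,-19,0],67,-0.3],
    [[-559,-19,0],67,-0.3],
    [[-559,-19,0],67,-0.3],
    [[-559,-19,0],67,-0.3],
    [[-559,-19,0],67,-0.3],
    [[-559,-19,0],67,-0.3]
  ]
}}

```text
t: 31.5
tcp_pos: [0.5, -0.2319, 0.3603]
tool_rot: [0.988, 0.155, 0.004, 0.003]
force: [0.3, 0.3, 0.0]
finger_gap: 0.351
```

```bash
python3 - <<'E'
from h import *
t=snap('top','t5')
P=pts(t);v,u=np.mgrid[0:384,0:512]
m=(abs(P[...,2]-.088)<.006)&(P[...,1]>.15)&(P[...,0]<.8);m=m.astype(np.uint8)
cv2.imwrite('pics/t5c.png',cv2.resize(t['image'][80:240,70:350],None,fx=2.5,fy=2.5))
for d in dishes(t): print(d)
go(.482,-.387,.15,17.4)
E
```

```text
([248.2, 172.0], 291, [0.5819, -0.0345])
shift [-62.9 131.7  57.6] turn 0.0 yaw 17.4 grasp [ 0.502  -0.2417  0.2058] zax [ 0.011 -0.014 -1.   ] gap 0.349 F [ 1.2 -4.4  1.4] t 31.6
```

View pics/t5c.png

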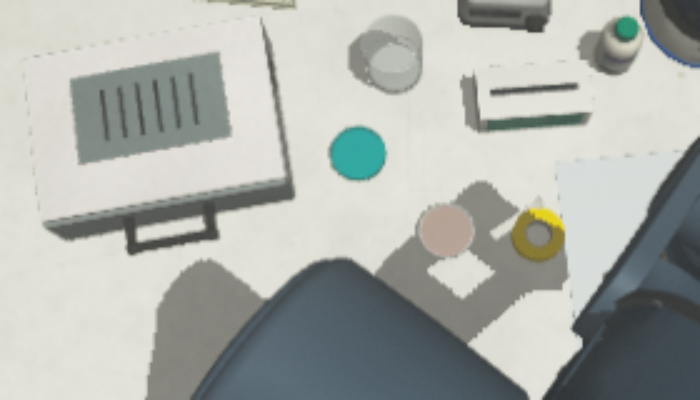

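The drawer looks shut, with the handle at (171,230) in the crop. The spare dish and the tape are unmoved. Next is the timer.

Emit:
{"method": "servo_tool", "body": {
  "rows": [
    [[-63,132,0],0,-0.3],
    [[-63,132,0],0,-0.3],
    [[-63,132,0],0,-0.3],
    [[-63,132,30],0,-0.3],
    [[-63,132,40],0,-0.3],
    [[-63,132,40],0,-0.3],
    [[-63,132,40],0,-0.3]
  ]
}}

```text
t: 32.25
tcp_pos: [0.4807, -0.3839, 0.3231]
tool_rot: [0.988, 0.152, 0.005, 0.008]
force: [0.5, 0.6, -0.2]
finger_gap: 0.352
```

```bash
python3 - <<'E'
from h import *
a=cv2.imread('pics/t0.png').astype(np.float32);b=cv2.imread('pics/t5.png').astype(np.float32)
r=(slice(150,195),slice(100,180))
print('drawer shift px',cv2.phaseCorrelate(a[r].mean(2).copy(),b[r].mean(2).copy()))
w=snap('wrist','w17');P=pts(w)
m=((P[...,2]>.066)&(P[...,2]<.08)&(abs(P[...,0]-.482)<.04)&(abs(P[...,1]+.387)<.04)).astype(np.uint8)
n,l,st,c=cv2.connectedComponentsWithStats(m);i=1+st[1:,4].argmax();q=P[l==i];print(st[i],cv2.minAreaRect(q[:,:2].astype(np.float32)))
m=(P[...,2]>.03)&(P[...,2]<.043)&(abs(P[...,0]-.482)<.07)&(abs(P[...,1]+.387)<.07);q=P[m];print(cv2.minAreaRect(q[:,:2].astype(np.float32)))
go(.482,-.387,.067,17.4)
E
```

```text
drawer shift px ((-0.044547677396337804, 0.5489974711600105), 0.8021088250478109)
[249 166  17  60 948] ((0.4835120737552643, -0.3882778286933899), (0.04977554827928543, 0.012934096157550812), 17.03070640563965)
((0.4838283956050873, -0.38791710138320923), (0.09105351567268372, 0.09237091988325119), 32.6887092590332)
shift [ -1.7  -1.3 101.6] turn 0.1 yaw 17.5 grasp [ 0.4828 -0.3862  0.1686] zax [ 0.012 -0.015 -1.   ] gap 0.347 F [-0.1  0.1  0.5] t 32.3
```

View pics/w17.png

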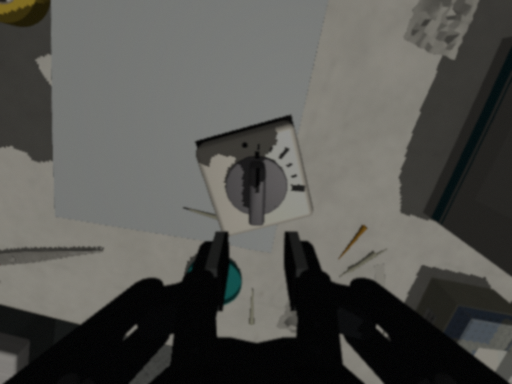

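The timer view shows the dial at (255,185) with its pointer up the image along tool x, the dot at (245,145) and the broad mark at (298,188). I check the shut drawer more closely first.

```bash
python3 - <<'E'
from h import *
a=cv2.imread('pics/t0.png').astype(np.float32);b=snap('top')['image'].astype(np.float32)
def ph(r): return np.round(cv2.phaseCorrelate(a[r].mean(2).copy(),b[r].mean(2).copy(),cv2.createHanningWindow((r[1].stop-r[1].start,r[0].stop-r[0].start),cv2.CV_32F))[0],2)
print('handle',ph((slice(155,190),slice(110,170))),'shell',ph((slice(90,150),slice(85,180))))
for im in (a,b):
    col=im[150:190,132:146].mean((1,2)).round(0); print(col[10:36].astype(int).tolist())
    m=(im[155:190,110:168].max(2)<75);v,u=np.nonzero(m);print(m.sum(),np.percentile(v,[2,50,98])+155)
E
```

```text
handle [-0.01  0.02] shell [-0.01  0.06]
[113, 103, 84, 73, 73, 73, 73, 90, 127, 168, 185, 186, 182, 162, 119, 78, 61, 77, 115, 163, 184, 187, 187, 188, 188, 188]
346 [160.  169.  179.1]
[136, 123, 100, 87, 87, 87, 87, 107, 151, 199, 218, 218, 215, 192, 141, 93, 73, 92, 136, 193, 217, 220, 220, 220, 220, 220]
115 [161.28 173.   180.  ]
```

The handle and shell match the start picture to under 0.1 px, so the drawer is fully shut. Now I grip the dial.

Emit:
{"method": "servo_tool", "body": {
  "rows": [
    [[-1,0,40],0,-0.3],
    [[-1,0,75],0,-0.3],
    [[-1,0,95],0,-0.3],
    [[-1,0,101],0,-0.3],
    [[-1,0,101],0,-0.3],
    [[-1,0,101],0,-0.3]
  ]
}}

```text
t: 32.95
tcp_pos: [0.482, -0.3859, 0.2244]
tool_rot: [0.988, 0.153, 0.006, 0.01]
force: [0.2, 0.4, -0.3]
finger_gap: 0.347
```

Emit:
{"method": "servo_tool", "body": {
  "rows": [
    [[0,0,0],0,-1],
    [[0,0,0],0,-1],
    [[0,0,0],0,-1],
    [[0,0,0],0,-1],
    [[0,0,0],0,-1]
  ],
  "force": 40
}}

```text
t: 33.45
tcp_pos: [0.482, -0.385, 0.226]
tool_rot: [0.988, 0.153, 0.006, 0.009]
force: [-0.2, 5.2, 6.9]
finger_gap: 0.141
```

```bash
python3 -c "
from h import *
go(.4835,-.388,.067,-84)"
```

```text
shift [-0.9  0.1  4.1] turn 101.6 yaw 17.6 grasp [ 0.4843 -0.3875  0.0711] zax [ 0.015 -0.016 -1.   ] gap 0.141 F [-0.2  5.2  6.9] t 33.5
```

Emit:
{"method": "servo_tool", "body": {
  "rows": [
    [[0,0,0],8,-1],
    [[0,0,0],16,-1],
    [[0,0,0],24,-1],
    [[0,0,0],32,-1],
    [[0,0,0],40,-1],
    [[0,0,0],48,-1],
    [[0,0,0],56,-1],
    [[0,0,0],60,-1]
  ]
}}

```text
t: 34.25
tcp_pos: [0.4816, -0.3864, 0.2262]
tool_rot: [0.932, -0.363, 0.01, 0.007]
force: [-2.2, -3.9, -4.5]
finger_gap: 0.14
```

```bash
python3 -c "
from h import *
go(.4835,-.388,.071,-84)"
```

```text
shift [-1.2 -0.9  0.2] turn 41.4 yaw -42.6 grasp [ 0.4838 -0.3895  0.0712] zax [ 0.014 -0.02  -1.   ] gap 0.14 F [-2.2 -3.9 -4.5] t 34.2
```

Emit:
{"method": "servo_tool", "body": {
  "rows": [
    [[0,0,0],8,-1],
    [[0,0,0],16,-1],
    [[0,0,0],24,-1],
    [[0,0,0],32,-1],
    [[0,0,0],40,-1],
    [[0,0,0],43,-1],
    [[0,0,0],43,-1],
    [[0,0,0],43,-1]
  ]
}}

```text
t: 35.05
tcp_pos: [0.4805, -0.387, 0.2261]
tool_rot: [0.734, -0.679, 0.011, 0.003]
force: [-4.8, -2.2, -3.1]
finger_gap: 0.145
```

```bash
python3 - <<'E'
from h import *
w=snap('wrist','w18')
go(.4835,-.388,.071,-22.2)
E
```

```text
shift [-2.  -1.3  0.2] turn -63.3 yaw -85.5 grasp [ 0.4823 -0.3901  0.0712] zax [ 0.012 -0.02  -1.   ] gap 0.14 F [-4.4 -2.6 -3.3] t 35.1
```

Emit:
{"method": "servo_tool", "body": {
  "rows": [
    [[0,0,0],-8,-1],
    [[0,0,0],-16,-1],
    [[0,0,0],-24,-1],
    [[0,0,0],-32,-1],
    [[0,0,0],-40,-1],
    [[0,0,0],-48,-1],
    [[0,0,0],-54,-1],
    [[0,0,0],-56,-1]
  ]
}}

```text
t: 35.9
tcp_pos: [0.4817, -0.3862, 0.2261]
tool_rot: [0.967, -0.253, 0.01, 0.007]
force: [5.0, 2.7, -4.2]
finger_gap: 0.139
```

```bash
python3 - <<'E'
from h import *
go(.4835,-.388,.071,-22)
E
```

```text
shift [-1.  -0.8  0.2] turn -7.3 yaw -29.3 grasp [ 0.484  -0.3892  0.0712] zax [ 0.015 -0.019 -1.   ] gap 0.139 F [ 5.   2.7 -4.2] t 35.9
```

Emit:
{"method": "servo_tool", "body": {
  "rows": [
    [[0,0,0],-4,-1],
    [[0,0,0],-7.3,-1],
    [[0,0,0],-7.3,-1],
    [[0,0,0],-7.3,-1]
  ]
}}

```text
t: 36.3
tcp_pos: [0.4818, -0.3859, 0.2261]
tool_rot: [0.981, -0.191, 0.009, 0.008]
force: [0.2, 0.8, -3.9]
finger_gap: 0.142
```

Emit:
{"method": "servo_tool", "body": {
  "rows": [
    [[0,0,0],0,-0.3],
    [[0,0,0],0,-0.3],
    [[0,0,0],0,-0.3],
    [[0,0,-30],0,-0.3],
    [[0,0,-70],0,-0.3],
    [[0,0,-97],0,-0.3],
    [[0,0,-97],0,-0.3],
    [[0,0,-97],0,-0.3]
  ]
}}

```text
t: 37.1
tcp_pos: [0.4804, -0.3842, 0.3241]
tool_rot: [0.981, -0.191, 0.01, 0.008]
force: [-0.1, -0.1, -0.6]
finger_gap: 0.351
```

```bash
cat > tm.py <<'E'
from h import *
w=snap('wrist','w19');P=pts(w)
m=((P[...,2]>.066)&(P[...,2]<.08)&(abs(P[...,0]-.482)<.04)&(abs(P[...,1]+.387)<.04)).astype(np.uint8)
n,l,st,c=cv2.connectedComponentsWithStats(m);i=1+st[1:,4].argmax();q=P[l==i];print(st[i],cv2.minAreaRect(q[:,:2].astype(np.float32)))
vt=np.linalg.svd((q-q.mean(0))[:,:2],full_matrices=False)[2][0];print('pca',np.degrees(np.arctan(vt[1]/vt[0])))
m=(P[...,2]>.03)&(P[...,2]<.043)&(abs(P[...,0]-.482)<.07)&(abs(P[...,1]+.387)<.07);q=P[m];print(cv2.minAreaRect(q[:,:2].astype(np.float32)))
go(.4835,-.388,.071,-22)
cv2.imwrite('pics/w19c.png',cv2.resize(w['image'][90:270,150:370],None,fx=3,fy=3,interpolation=cv2.INTER_CUBIC))
E
python3 tm.py
```

```text
[248 167  17  59 935] ((0.4836384356021881, -0.3885687589645386), (0.012791548855602741, 0.04896052926778793), 68.24376678466797)
pca -21.687639211723667
((0.4829773008823395, -0.388483464717865), (0.09222055971622467, 0.09189198911190033), 32.69219970703125)
shift [-0.5 -0.4 96.9] turn -0.1 yaw -22.1 grasp [ 0.4824 -0.3867  0.1679] zax [ 0.015 -0.018 -1.   ] gap 0.353 F [ 0.3 -0.1 -0.8] t 37.1
```

View pics/w19c.png

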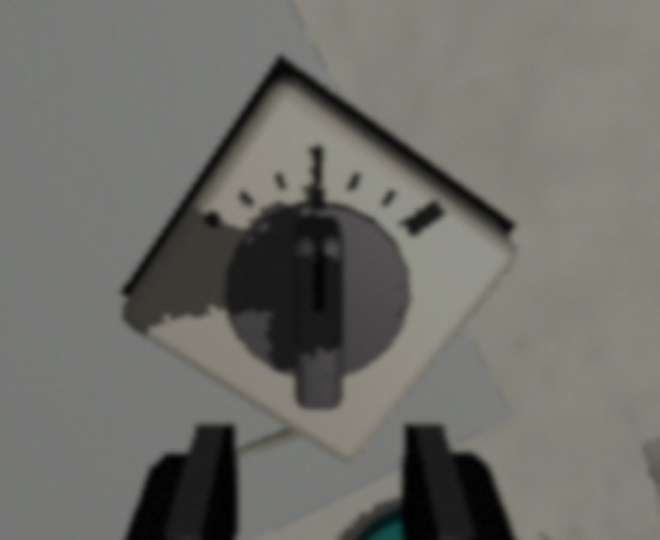

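The pointer line at (320,280) lines up with the long 30 mark at (317,175). Measured, the dial is at 32.7° + 21.7° = 54.4°, or 0.95 rad. One last look at the bench, then I hand in.

```bash
python3 - <<'E'
from h import *
t=snap('top')
print(dishes(t))
h=cv2.cvtColor(t['image'],cv2.COLOR_BGR2HSV).astype(int)
m=((h[...,0]>20)&(h[...,0]<35)&(h[...,1]>150)).astype(np.uint8)
n,l,st,c=cv2.connectedComponentsWithStats(m);i=1+st[1:,4].argmax();print('tape',c[i])
print(sign_off(), sense()['t'])
E
```

```text
[([248.0, 172.0], 283, [0.5819, -0.0339])]
tape [284.81140351 173.44298246]
the job is handed in; nothing more can be done
the job is handed in; nothing more can be done
```

I loaded the incubator, set the timer and handed the job in at about 37 s of the 192 s allowed.

- **Drawer:** I pulled it out to the stop (0.165 m) and it was empty, so dish_6 was absent. I placed four dishes two by two. Every lid read 26.7 mm above the bench, so they lie flat. I then pushed the drawer shut. The handle matches the start picture to under 0.1 px.
- **Knocked dish:** one dish was knocked aside during the run, from (0.459, -0.140) to (0.501, -0.110). I found it again and picked it up from its new place.
- **Timer:** I turned it clockwise to about 2.07 rad, past the top mark at 1.92, and back. The last look puts the dial at about 0.95 rad against a target of 0.96, with the pointer lined up with the 30 mark. The 2.07 rad comes from the gripper's turn while it held the bar. I could not see the pointer then.
- **Spare dish and tape:** in the last picture both were where they started, and the gripper was open above the timer, touching nothing.

One check disagreed: a first, rough picture comparison suggested the shut drawer had shifted by 0.55 px. A closer comparison, windowed against lighting and shadow changes, showed no shift. No check failed.

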